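# Tip the chilling balls into the brew flask

### The arm

A 6-joint arm with a two-finger parallel gripper is mounted at the origin on the work surface. World frame = base frame: x ahead of the robot, y to its left, z up, the work surface at z = 0. Lengths are in m, angles in rad, forces in N, time in s.
With the tool pointing down it reaches from about 0.2 to 0.875 m from the base axis. Payload 3.4 kg.
Tool frame: the origin (TCP) lies between the finger pads; the fingertips stand 25 mm ahead of it and the grasp point (between the pads) lies 6 mm ahead of it (r.nose_length is the z of the fingertips in the tool frame, in m); z points along the fingers, x is the direction in which the jaws open and shut, and the axes are right-handed (so a half turn about z gives the same grasp; the last joint's range is limited). The gripper opens to 94 mm and grips with 3 to 60 N. Pads are 16 mm wide; open, the fingers measure 119 mm over their backs; the gripper's body (75 mm by 177 mm) begins 78 mm behind the grasp point.
Start: joints at [1.071, 0.276, 1.505, -0, 1.361, -0.121], TCP at [0.213, 0.534, 0.209] pointing down, gripper open.
Joint ranges: [-2.89, 2.89], [-0.75, 2.08], [0.22, 2.7], [-1.18, 4.32], [0.11, 2.71], [-2.7, 2.7]. Speed limits (rad/s): [2.57, 2.57, 3.14, 3.14, 3.14, 3.14].

### API

Orientations are given as a unit quaternion [w, x, y, z].
In Python, from plant import r, gripper_to, inverse_kinematics, vision, models, telemetry gives the robot as it stands. Calls block until the motion is done:
- r.move_to(position, orientation): joint-space move of the TCP to a pose.
- r.move_l(position, rot=None, vel=0.15, guard=None): straight line of the TCP; rot=None keeps the orientation; vel is the mean speed in m/s. With guard (N) it stops when the force on the tool has changed by that much, and returns True; else False.
- r.movej(angles): joint-space move.
- gripper_to(opening, f_grip=None): finger opening in m; f_grip is the grip in N (None keeps the last); returns when the fingers have stopped.
- r.hold(seconds).
- inverse_kinematics(position, orientation): joint angles nearest the present ones, or None.
- vision.snapshot(name): name is "side" or "top" or "wrist"; returns the picture (384x512x3 uint8, red, green, blue); there is no depth.
- vision.get_calibration(name): a dict with "fx", "fy", "cx", "cy" (pixels), "position" and "orientation" of the camera in the world. Camera axes: x right, y down, z forward; pixel columns grow to the right and rows downward; lengths in m; the calibration is good to about 2 mm. A picture is of the moment at which its call begins: read the wrist's pose just before it. get_calibration takes no time and is no camera call; for the wrist camera it gives the pose at the moment of the call.
A pose or a line that the arm cannot do raises r.PlanningError and nothing moves.
- r.sign_off(): hands the job in, once; it reports no verdict.
Trained networks look in the newest picture that a camera, given by its name, has taken for a name from the list of things; names that differ only in an ending like _2 or _b are one class to them, and where a whole thing is asked for, a point or a joint stands for the part that bears it (a point fixed in the world has none). Each returns a list of dicts, best first, with "score" (0 to 1); they miss things now and then, are a little off and sometimes report something else, mostly with a low value. They report only what shows in the picture. A call takes as long as a camera call. They do not tell look-alikes from the thing itself.
- models.boxes_of(thing, camera): "at" ([x, y, z] in m, in world coordinates, good to about 4 mm: the middle of the surface that is visible of it).
- models.regions_of(thing, camera): "pixels" (384x512 bool, what is visible of it).
- models.mark_of(thing, camera): "at" ([x, y, z] in m, in world coordinates, good to about 4 mm: a listed point, or the origin of a listed thing).
Readings, each from a call of its own:
- telemetry.current_t(): time.
- telemetry.current_joints(): joint angles.
- telemetry.current_dq(): joint speeds.
- telemetry.current_joint_efforts(): joint torques, N m.
- telemetry.current_ee_pos(): TCP position.
- telemetry.current_tool_rot(): TCP orientation.
- telemetry.current_wrist_force(): force on the tool from outside, world axes, zero at the start.
- telemetry.current_torque(): the same for the moment, N m.
- telemetry.current_opening(): finger opening in m.
Only numpy, scipy, OpenCV 4.12 (cv2) and the standard library are available. Lean on these libraries where they do the work, as an engineer would, in place of code of your own. Each camera call takes 0.05 s, during which the arm holds its last target.

### The job

Take the cap off the steel flask and set it down on the bench. Pick up the brass tray and, keeping it level so that the chilling balls stay in it, rest the lip of its spout on the rim of the flask, just inside the mouth; only then tilt it, keeping the lip in the mouth until all three balls have rolled into the flask - do not lose one, touch them or knock the flask about. Set the tray back down on its mat without dropping it, and leave the cup, timer and spoon as they are.

Things in the scene. Friction and masses are not known exactly. Their poses are not given: they have to be found in the camera images.
- tray: Open brass trough tray, spout at one end, black handle at the other, 0.30 kg. Origin: centre of the underside of its flat floor; x from spout (-x) to handle (+x), z up. Sheet 2.5 mm. Floor 80 mm long (x -40 to +40), 30 mm wide inside; sides flare to 31 mm high, 47 mm wide over the tops. Balls stay in until the spout is tipped down over 20 degrees; 35 degrees empties it.
- tray_crest (a point): Underside of the spout's crest, mid-width: tray frame x = -76 mm, 13 mm above the floor's underside. From x = -40 the floor rises to it as a ramp (36 mm long, 20 degrees), 30 mm wide outside. Beyond it the lip, 16 mm long, 26 mm wide narrowing to 18, bends down at 35 degrees.
- tray_lip (a point): The end of the tray's lip: in the tray's frame 89 mm from the origin towards -x, 5 mm above the floor's underside, in the middle of the width.
- tray_grip (a point): Middle of the gripping length of the tray's handle, in the tray's frame at x = +80 mm, 26 mm above the floor's underside. The handle is a straight flat-sided bar along the tray's x, 18 mm wide (y), 22 mm high, from x = 42 to 126 mm.
- flask: Round stainless steel flask standing upright on the bench, not fixed, 0.75 kg empty: body 100 mm diameter up to 70 mm high, shoulder narrowing to a straight neck 52 mm outside, 46 mm inside (3 mm wall) from 98 mm up to the rim at 125 mm. Origin: centre of its underside; z up.
- flask_mouth (a point): Centre of the flask's open mouth, in the plane of the rim, 125 mm above its underside. The cap sits over it at first.
- cap: Loose push-in cap of the flask, about 70 g: rubber plug 40 mm diameter and 8 mm deep below a steel disc 58 mm diameter and 5 mm thick, with a black knob on top. On the flask the disc rests on the rim and the plug hangs 3 mm clear of the neck all round: it lifts straight off. Origin: centre of the plug's underside; z up.
- cap_knob (a point): On the cap's axis 34 mm above the plug's underside, at the height to grip: the knob is 20 to 22 mm in diameter and stands from 13 to 42 mm above the plug's underside.
- ball0: Steel chilling ball, 20 mm diameter, about 33 g, lying in the tray's trough. Origin: its centre.
- ball1: Steel chilling ball, 20 mm diameter, about 33 g, lying in the tray's trough. Origin: its centre.
- ball2: Steel chilling ball, 20 mm diameter, about 33 g, lying in the tray's trough. Origin: its centre.
- mat: Cork mat fixed to the bench, 250 mm (x) by 130 mm (y), 4 mm thick, on which the tray stands. Origin: centre of its underside; x along its length, z up.
- cup: White ceramic cupping cup, 80 mm diameter, 75 mm high; bystander. Origin: centre of its underside.
- timer: Grey round kitchen timer, 72 mm diameter, 22 mm high; bystander. Origin: centre of its underside.
- spoon: Steel cupping spoon, 160 mm long, lying flat; bystander. Origin: underside of its middle.
There are look-alikes about, which are no part of the job. Leave any green or purple look-alike of the cap alone.

How it is judged:
By the outcome, as a careful person would: the job done as asked, in the order asked, and still so for the second after the job is handed in, with the robot touching nothing.
It also fails if it takes over 72 s, if anything falls off the work surface, if the arm or the gripper's body presses on something with over 40 N, if the wrist force passes 120 N, or if a joint passes its speed limit or range.

## Working session

There is one attempt and no reset: what is moved stays moved. The work goes in short steps, each a Python script; the robot and the scene stay as the last script left them, time stands still between calls to the robot, and variables do not carry over. Pictures are saved under pics/ and viewed, and the job is handed in when it is done.

```bash
mkdir -p pics; ls; cat > h.py <<'E'
import numpy as np, cv2
from plant import r, gripper_to, inverse_kinematics, vision, models, telemetry
from scipy.spatial.transform import Rotation as R
def save(n,img): cv2.imwrite('pics/'+n+'.png',img[:,:,::-1])
def q(M): 
    x=R.from_matrix(M).as_quat(); return [x[3],x[0],x[1],x[2]]
def rotm(qq): return R.from_quat([qq[1],qq[2],qq[3],qq[0]]).as_matrix()
E
python3 - <<'E'
from h import *
for c in ['side','top','wrist']:
    save(c+'0',vision.snapshot(c)); k=vision.get_calibration(c); print(c,k)
    for t in ['tray','tray_crest','tray_lip','tray_grip','flask','flask_mouth','cap','cap_knob','mat','ball0','cup','timer','spoon']:
        print(t,[(np.round(d['at'],3).tolist(),round(d['score'],2)) for d in models.mark_of(t,c)])
print(telemetry.current_t(),telemetry.current_tool_rot())
E
```

```text
pics
side {'fx': 384.7026704747419, 'fy': 384.7026704747419, 'cx': 259.07255013254553, 'cy': 190.4040820126761, 'position': array([ 0.27587763, -0.76873441,  0.69123982]), 'orientation': array([-0.45261493,  0.87590927, -0.14987952,  0.07388379])}
tray [([0.468, 0.13, 0.004], 0.92)]
tray_crest [([0.393, 0.123, 0.02], 0.79), ([0.465, -0.113, -0.0], 0.39), ([0.647, 0.3, -0.001], 0.17)]
tray_lip [([0.382, 0.119, 0.013], 0.78)]
tray_grip [([0.546, 0.146, 0.029], 0.78)]
flask [([0.464, -0.108, 0.004], 0.92), ([0.383, 0.118, 0.012], 0.27)]
flask_mouth [([0.467, -0.111, 0.122], 0.8)]
cap [([0.46, -0.111, 0.116], 0.92), ([0.351, -0.277, -0.002], 0.69), ([0.328, -0.112, -0.003], 0.59)]
cap_knob [([0.346, -0.274, 0.036], 0.92), ([0.335, -0.111, 0.038], 0.91), ([0.466, -0.108, 0.148], 0.69), ([0.496, 0.128, -0.001], 0.18)]
mat [([0.496, 0.13, -0.002], 0.96)]
ball0 []
cup [([0.689, -0.004, 0.001], 0.94)]
timer [([0.646, 0.297, 0.001], 0.68), ([0.689, -0.005, 0.0], 0.59)]
spoon [([0.644, -0.287, -0.002], 0.8)]
top {'fx': 446.07387317645714, 'fy': 446.07387317645714, 'cx': 251.49405791457343, 'cy'
[... 716 characters left out ...]
, -0.001], 0.85)]
ball0 [([0.47, 0.136, 0.012], 0.56), ([0.442, 0.134, 0.018], 0.45), ([0.497, 0.135, 0.018], 0.42)]
cup [([0.69, -0.007, -0.002], 0.95)]
timer [([0.645, 0.295, -0.001], 0.87)]
spoon [([0.64, -0.287, -0.002], 0.79), ([0.493, 0.132, 0.017], 0.74)]
wrist {'fx': 340.9481942520093, 'fy': 340.9481942520093, 'cx': 253.02639105665173, 'cy': 192.5164309059968, 'position': array([0.13925054, 0.56374032, 0.38449208]), 'orientation': array([0.11435227, 0.81973734, 0.55579649, 0.07774646])}
tray []
tray_crest []
tray_lip []
tray_grip []
flask []
flask_mouth []
cap []
cap_knob []
mat []
ball0 []
cup []
timer []
spoon []
2.1 [-2.43201987e-05  8.27596915e-01  5.61322853e-01  2.84968198e-05]
```

View pics/side0.png

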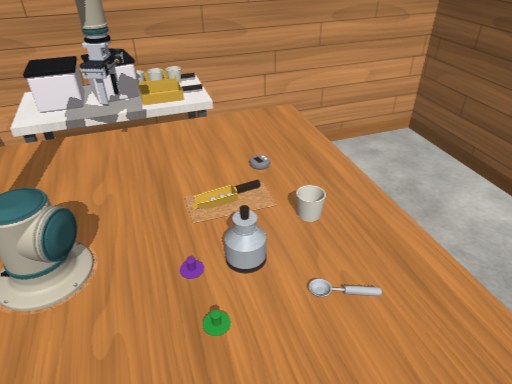

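View pics/top0.png

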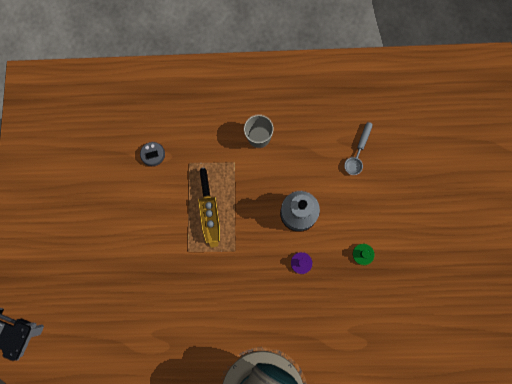

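```bash
cat >> h.py <<'E'
def down(a): 
    a=np.deg2rad(a); return np.array([[-np.sin(a),np.cos(a),0],[np.cos(a),np.sin(a),0],[0,0,-1.]]).T
def pix(c,p,k=None):
    k=k or vision.get_calibration(c); v=rotm(k['orientation']).T@(np.array(p)-k['position'])
    return k['cx']+k['fx']*v[0]/v[2], k['cy']+k['fy']*v[1]/v[2]
E
python3 - <<'E'
from h import *
s=cv2.imread('pics/side0.png')[140:345,170:330]; cv2.imwrite('pics/crop0.png',cv2.resize(s,None,fx=3.5,fy=2.9,interpolation=cv2.INTER_CUBIC))
r.move_to([0.467,-0.111,0.29],q(down(-13)))
print(telemetry.current_t(),telemetry.current_ee_pos(),telemetry.current_joints())
img=vision.snapshot('wrist');save('w1',img)
for t in ['cap','cap_knob','flask_mouth','flask']:
    print(t,[(np.round(d['at'],4).tolist(),round(d['score'],2)) for d in models.mark_of(t,'wrist')])
print(pix('wrist',[.467,-.111,.151]))
E
```

```text
4.575 [ 0.46714867 -0.11035312  0.28991806] [-3.77355911e-01  9.32755384e-02  1.54176412e+00  3.58834781e-04
  1.50671328e+00 -1.72223922e+00]
cap [([0.3324, -0.1146, 0.0056], 0.89), ([0.4685, -0.1117, 0.1149], 0.87), ([0.35, -0.2784, 0.0001], 0.67)]
cap_knob [([0.351, -0.2801, 0.0317], 0.77), ([0.3285, -0.1132, 0.0399], 0.7), ([0.4695, -0.1098, 0.1517], 0.69), ([0.4936, 0.1325, 0.0185], 0.51)]
flask_mouth [([0.6396, -0.2887, 0.0032], 0.44)]
flask [([0.467, -0.1077, 0.0025], 0.82), ([0.39, 0.1243, 0.0212], 0.71)]
(np.float64(252.35445326337393), np.float64(181.98238065153527))
```

View pics/w1.png

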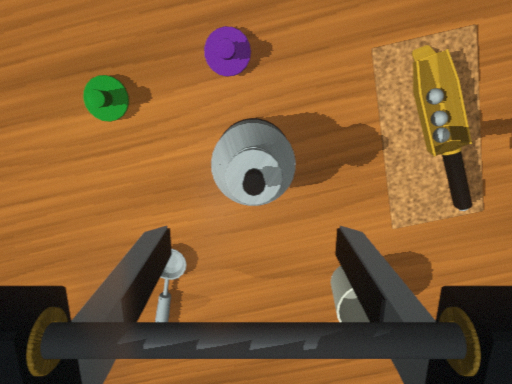

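View pics/crop0.png

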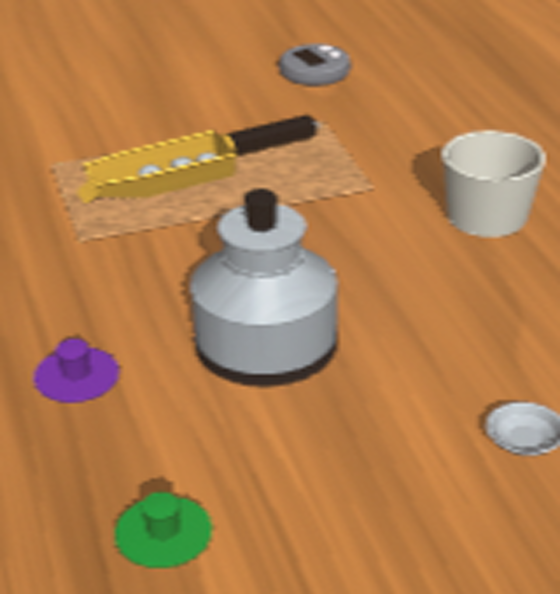

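The cap on the flask (knob at side px (245,213), wrist px (254,182)) has a steel disc and black knob, so it fits the description. The purple one (wrist (228,51)) and the green one (106,98) are the look-alikes, and I'll leave them alone. My projected knob position agrees with the picture to about 2 px.

```bash
python3 - <<'E'
from h import *
x,y=0.4678,-0.1106
gripper_to(0.06)
r.move_l([x,y,0.20],vel=0.25)
r.move_l([x,y,0.159],vel=0.1)
o=gripper_to(0.0,f_grip=15); print(telemetry.current_opening(),telemetry.current_wrist_force())
r.move_l([x,y,0.20],vel=0.1)
r.move_l([x,y,0.22],vel=0.1)
print(telemetry.current_t(),telemetry.current_opening(),telemetry.current_wrist_force())
save('s2',vision.snapshot('side'))
E
```

```text
0.018923387625423414 [0.01762424 0.1598574  0.75788161]
8.225 0.018935957099940587 [ 0.31968544 -0.72353634 -1.48021087]
```

View pics/s2.png

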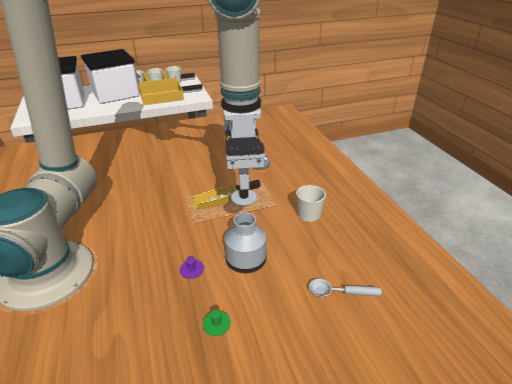

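The flask is open, with its mouth at about (244,220) in the side view, and the cap hangs in the gripper at (244,197). Next I put the cap on free bench.

```bash
python3 - <<'E'
from h import *
x,y=0.465,-0.255
r.move_l([x,y,0.16],vel=0.25)
r.move_l([x,y,0.06],vel=0.2)
print(r.move_l([x,y,0.038],vel=0.04,guard=2), telemetry.current_ee_pos())
gripper_to(0.05)
r.move_l([x,y,0.13],vel=0.2)
r.move_to([0.467,-0.05,0.33],q(down(-5)))
print(telemetry.current_t())
for c in ['wrist','top','side']:
  save('c3'+c,vision.snapshot(c))
  for t in ['flask_mouth','flask','cap','tray_grip','tray_crest','tray_lip','tray']:
    print(c,t,[(np.round(d['at'],4).tolist(),round(d['score'],2)) for d in models.mark_of(t,c)])
    if telemetry.current_t()>20: break
print(telemetry.current_t())
for p in [[.4675,-.1105,.125],[.546,.147,.03],[.393,.121,.017]]: print(pix('wrist',p))
E
```

```text
True [ 0.46426684 -0.25454836  0.0405732 ]
12.55
wrist flask_mouth [([0.4665, -0.1101, 0.1265], 0.56), ([0.467, -0.2552, 0.033], 0.37)]
wrist flask [([0.4646, -0.1077, 0.0026], 0.74), ([0.4733, 0.135, 0.0153], 0.37)]
wrist cap [([0.3316, -0.1088, 0.0061], 0.94), ([0.3478, -0.2802, -0.0008], 0.63), ([0.466, -0.2533, -0.0033], 0.62)]
wrist tray_grip [([0.5491, 0.1451, 0.0308], 0.86)]
wrist tray_crest [([0.3864, 0.1281, 0.018], 0.68), ([0.4681, -0.1111, 0.1296], 0.56)]
wrist tray_lip [([0.3805, 0.1231, 0.0099], 0.82), ([0.5482, 0.1443, 0.0301], 0.54)]
wrist tray [([0.4709, 0.136, 0.0008], 0.79)]
top flask_mouth [([0.4615, -0.1095, 0.1264], 0.8)]
top flask [([0.4664, -0.11, 0.0022], 0.8), ([0.4647, -0.2578, -0.0009], 0.25)]
top cap [([0.4666, -0.2524, -0.0014], 0.7), ([0.4626, -0.2543, 0.0307], 0.63), ([0.3495, -0.2747, -0.0015], 0.62), ([0.6466, 0.2973, -0.0013], 0.59)]
top tray_grip [([0.5455, 0.1472, 0.0283], 0.97)]
top tray_crest [([0.3935, 0.1223, 0.0144], 0.78)]
top tray_lip [([0.3801, 0.1239, 0.0092], 0.86)]
top tray [([0.4674, 0.1334, 0.0041], 0.57)]
side flask_mouth [([0.4671, -0.1115, 0.1257], 0.83)]
side flask [([0.4642, -0.1092, 0.0037], 0.8), ([0.4933, 0.1296, 0.0024], 0.73)]
side cap [([0.3499, -0.2804, -0.0036], 0.73), ([0.3282, -0.1119, -0.0032], 0.69), ([0.4612, -0.2578, -0.0028], 0.68)]
side tray_grip [([0.5453, 0.1494, 0.0291], 0.78)]
side tray_crest [([0.3941, 0.1256, 0.0163], 0.62), ([0.6906, -0.0023, -0.0046], 0.59)]
side tray_lip [([0.3799, 0.1213, 0.011], 0.88)]
side tray [([0.4657, 0.1319, 0.0004], 0.77), ([0.4639, -0.2549, -0.0024], 0.24)]
13.75
(np.float64(200.13775966995814), np.float64(172.74011949372516))
(np.float64(392.71592611102074), np.float64(195.92804846793112))
(np.float64(372.60116011608073), np.float64(88.09924665602374))
```

View pics/c3wrist.png

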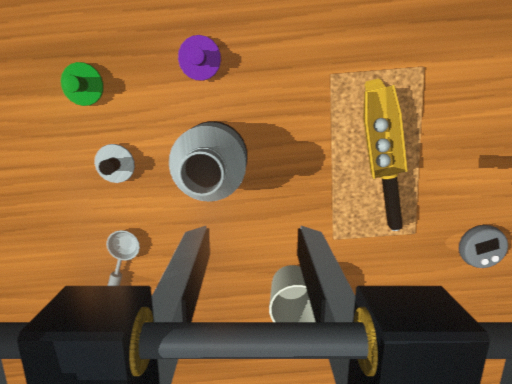

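```bash
python3 - <<'E'
from h import *
w=cv2.imread('pics/c3wrist.png'); 
P=np.array([200.1,172.7])
out=cv2.resize(w[110:215,150:265],None,fx=5,fy=5,interpolation=cv2.INTER_CUBIC)
k=vision.get_calibration('wrist')
def ring(c,rad,img,ox,oy,s,col):
    pts=[pix('wrist',[c[0]+rad*np.cos(t),c[1]+rad*np.sin(t),c[2]],k) for t in np.linspace(0,6.28,40)]
    cv2.polylines(img,[np.int32([[(u-ox+.5)*s,(v-oy+.5)*s] for u,v in pts])],True,col,1)
for rad in (.023,.026): ring([.4665,-.1105,.125],rad,out,150,110,5,(0,0,255))
cv2.imwrite('pics/m3.png',out)
# tray fit
L={'lip':[-.089,0],'crest':[-.076,0],'grip':[.08,0],'o':[0,0]}
obs=dict(lip=[(.382,.119),(.38,.121),(.3805,.1231),(.3801,.1239),(.3799,.1213)],crest=[(.393,.123),(.393,.119),(.3864,.1281),(.3935,.1223),(.3941,.1256)],grip=[(.546,.146),(.546,.148),(.5491,.1451),(.5455,.1472),(.5453,.1494)],o=[(.468,.13),(.464,.135),(.4709,.136),(.4674,.1334),(.4657,.1319)])
A=[];B=[]
for n in obs:
    for o in obs[n]: A.append([*L[n]]);B.append(o)
A=np.array(A);B=np.array(B);a=A-A.mean(0);b=B-B.mean(0)
th=np.arctan2((a[:,0]*b[:,1]).sum(),(a[:,0]*b[:,0]).sum())
Rm=np.array([[np.cos(th),-np.sin(th)],[np.sin(th),np.cos(th)]]);o=B.mean(0)-Rm@A.mean(0)
print(np.degrees(th),o)
u=Rm[:,0]
big=cv2.resize(w[70:240,320:430],None,fx=4.5/1.3,fy=4.5/1.3,interpolation=cv2.INTER_CUBIC);s=4.5/1.3
for xx,zz in [(-.089,.009),(-.076,.017),(.042,.041),(.08,.041),(.126,.041)]:
    p=o+u*xx; U,V=pix('wrist',[p[0],p[1],zz],k); cv2.circle(big,(int((U-320)*s),int((V-70)*s)),4,(0,0,255),1)
cv2.imwrite('pics/t3.png',big)
E
```

```text
8.589629027013327 [0.46753165 0.13458882]
```

View pics/m3.png

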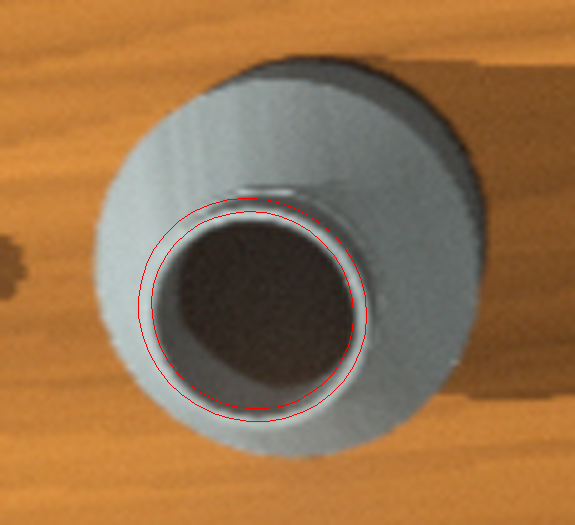

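View pics/t3.png

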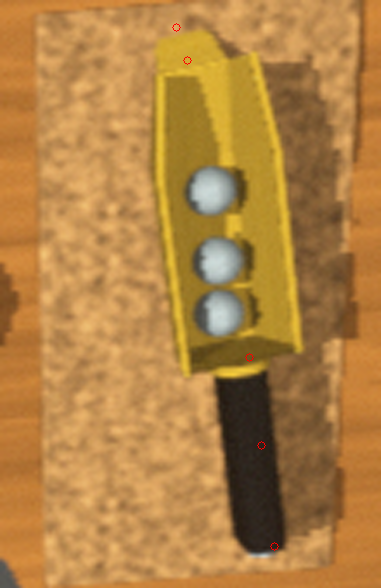

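The cap stands at wrist px (114,163). The mouth ring matches my projection to about 1 px. The tray-axis prediction is about 4 px off at the handle, so I'll hover over the handle and look closer.

```bash
python3 - <<'E'
from h import *
gripper_to(0.05)
r.move_to([0.52,0.142,0.19],q(down(8)))
for c in ['wrist']:
  save('c4'+c,vision.snapshot(c)); k=vision.get_calibration(c)
  for t in ['tray_grip','tray','tray_lip','tray_crest']:
    print(c,t,[(np.round(d['at'],4).tolist(),round(d['score'],2)) for d in models.mark_of(t,c)])
print(telemetry.current_t(),telemetry.current_ee_pos())
img=cv2.imread('pics/c4wrist.png')
for th,o,col in [(8.6,(.4675,.1346),(0,0,255)),(6.5,(.4675,.1346),(255,0,0))]:
  t=np.radians(th);u=np.array([np.cos(t),np.sin(t)]);n=np.array([-u[1],u[0]])
  for xx,zz in [(-.089,.009),(.042,.041),(.08,.041),(.126,.041)]:
   for s in (-.009,.009):
    p=np.array(o)+u*xx+n*s; U,V=pix('wrist',[p[0],p[1],zz],k); cv2.circle(img,(int(round(U)),int(round(V))),2,col,1)
cv2.imwrite('pics/t4.png',cv2.resize(img,None,fx=1.5,fy=1.5))
E
```

```text
wrist tray_grip [([0.5495, 0.1429, 0.0331], 0.71), ([0.3803, 0.1192, 0.0125], 0.31)]
wrist tray [([0.4677, 0.1336, 0.0023], 0.72), ([0.4652, -0.1093, 0.0035], 0.71)]
wrist tray_lip [([0.6897, -0.0087, -0.0027], 0.57)]
wrist tray_crest [([0.3882, 0.1247, 0.0162], 0.66)]
15.175 [0.52058592 0.14098661 0.19099519]
```

View pics/t4.png

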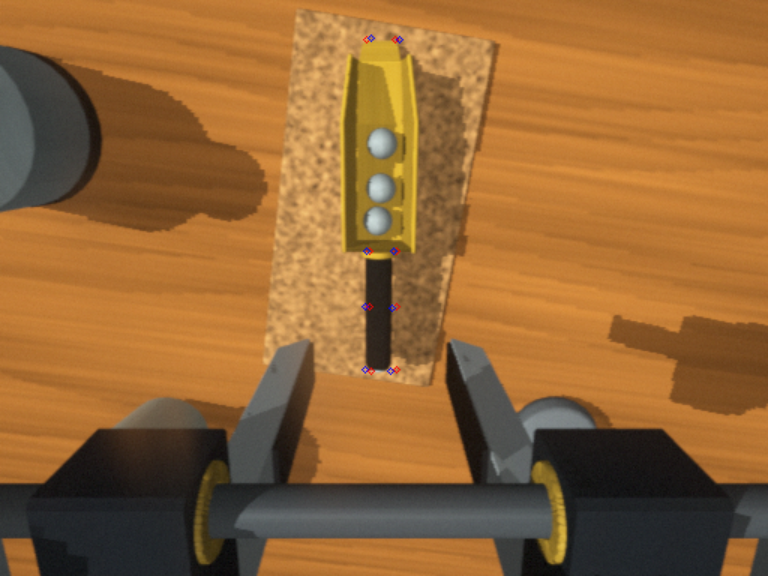

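```bash
cat >> h.py <<'E'
C=np.array([.466,-.110,.125])
def traypose(a,tilt):  # tray rotation: x handle dir yaw a, spout down by tilt
    a=np.deg2rad(a);t=np.deg2rad(tilt)
    x=np.array([np.cos(a)*np.cos(t),np.sin(a)*np.cos(t),np.sin(t)]); y=np.array([-np.sin(a),np.cos(a),0])
    return np.array([x,y,np.cross(x,y)]).T
def tool_of(T): # tool x = tray y, tool y = tray x, tool z = -tray z
    return np.array([T[:,1],T[:,0],-T[:,2]]).T
G=np.array([.070,0,.032])   # TCP in tray
CR=np.array([-.076,0,.013])
def tcp(a,tilt,crest,slip=0.):
    T=traypose(a,tilt-slip); T0=traypose(a,tilt)
    return crest+T0@(G-CR), tool_of(T)
E
python3 - <<'E'
from h import *
for a in (-30,-20,-13,-5,0,7.3):
    u=np.array([np.cos(np.radians(a)),np.sin(np.radians(a)),0])
    for t in (0,20,40,50):
        p,M=tcp(a,t,C+u*.0245); j=inverse_kinematics(p,q(M)); print(a,t,np.round(p,3),None if j is None else np.round(j,2))
E
```

```text
-30 0 [ 0.614 -0.195  0.144] [-0.42  0.42  1.45 -0.    1.27 -1.46]
-30 20 [ 0.6   -0.188  0.193] [-0.38  0.19  1.72 -0.06  0.88 -1.4 ]
-30 40 [ 0.573 -0.172  0.233] [-0.33  0.    2.02 -0.29  0.45 -1.15]
-30 50 [ 0.556 -0.162  0.249] [-0.28 -0.06  2.17 -0.83  0.25 -0.6 ]
-20 0 [ 0.626 -0.168  0.144] [-0.37  0.42  1.44 -0.    1.28 -1.59]
-20 20 [ 0.612 -0.163  0.193] [-0.38  0.19  1.72  0.01  0.88 -1.6 ]
-20 40 [ 0.583 -0.152  0.233] [-0.39 -0.01  2.03  0.06  0.43 -1.65]
-20 50 [ 0.564 -0.145  0.249] [-0.4  -0.08  2.19  0.22  0.17 -1.82]
-13 0 [ 0.632 -0.148  0.144] [-0.34  0.43  1.44 -0.    1.28 -1.68]
-13 20 [ 0.617 -0.145  0.193] [-0.37  0.19  1.72  0.06  0.88 -1.75]
-13 40 [ 0.587 -0.138  0.233] [-0.43 -0.01  2.03  0.3   0.45 -2.  ]
-13 50 [ 0.567 -0.133  0.249] [-0.48 -0.08  2.19  0.83  0.26 -2.55]
-5 0 [ 0.636 -0.125  0.144] [-0.3   0.42  1.44 -0.    1.28 -1.78]
-5 20 [ 0.621 -0.124  0.193] [-0.36  0.19  1.72  0.12  0.89 -1.91]
-5 40 [ 0.59  -0.121  0.233] [-0.48 -0.01  2.03  0.52  0.52 -2.33]
-5 50 [ 0.569 -0.119  0.249] None
0 0 [ 0.637 -0.11   0.144] [-0.28  0.42  1.45 -0.    1.27 -1.85]
0 20 [ 0.621 -0.11   0.193] [-0.36  0.19  1.72  0.15  0.9  -2.01]
0 40 [ 0.59  -0.11   0.233] [-0.51 -0.    2.02  0.61  0.58 -2.5 ]
0 50 [ 0.57  -0.11   0.249] None
7.3 0 [ 0.635 -0.088  0.144] [-0.25  0.41  1.46 -0.    1.27 -1.94]
7.3 20 [ 0.62  -0.09   0.193] [-0.35  0.19  1.72  0.2   0.92 -2.15]
7.3 40 [ 0.589 -0.094  0.233] [-0.54  0.01  2.01  0.7   0.67 -2.7 ]
7.3 50 [ 0.569 -0.097  0.249] None
```

```bash
python3 - <<'E'
from h import *
M=q(down(7.3))
r.move_to([.5369,.1417,.10],M)
gripper_to(0.045)
r.move_l([.5369,.1417,.036],vel=0.12)
gripper_to(0.0,f_grip=55)
print(telemetry.current_opening(),telemetry.current_wrist_force(),telemetry.current_ee_pos(),telemetry.current_t())
r.move_l([.5369,.1417,.056],vel=0.04)
print(telemetry.current_opening(),telemetry.current_wrist_force(),telemetry.current_torque(),telemetry.current_t())
save('s5',vision.snapshot('side'));save('w5',vision.snapshot('wrist'))
for t in ['tray_lip','tray_grip','tray_crest','tray']:
    print(t,[(np.round(d['at'],4).tolist(),round(d['score'],2)) for d in models.mark_of(t,'side')])
s=cv2.imread('pics/s5.png')[160:240,170:300];cv2.imwrite('pics/s5c.png',cv2.resize(s,None,fx=5,fy=5,interpolation=cv2.INTER_CUBIC))
E
```

```text
0.017165307278954205 [-0.35180731  1.17087968  2.61311374] [0.5372738  0.14188353 0.03644202] 17.1917
0.01715759656595283 [-0.22828474 -0.76974213 -3.91612506] [ 0.06005185 -0.20463702 -0.02298322] 17.8417
tray_lip [([0.3816, 0.1216, 0.0261], 0.8)]
tray_grip [([0.5452, 0.1439, 0.0481], 0.7)]
tray_crest [([0.3919, 0.1246, 0.0316], 0.84), ([0.4649, -0.1109, 0.0016], 0.73)]
tray [([0.4663, 0.1305, 0.0197], 0.84)]
```

View pics/s5c.png

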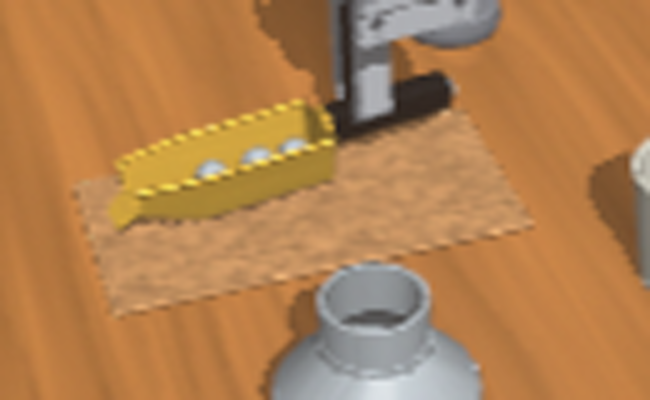

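View pics/w5.png

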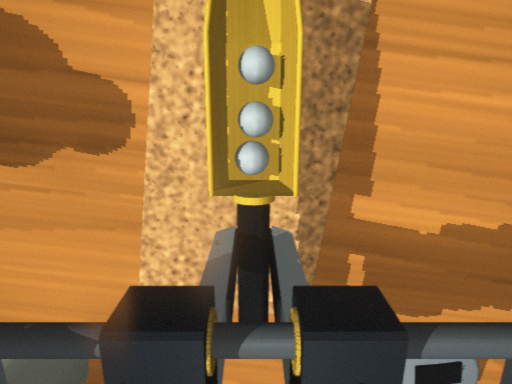

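The tray is held at the handle with all three balls in it (wrist px (256,64), (256,118), (252,157)), level within about 1°. Next I carry it to a hover above the mouth.

```bash
python3 - <<'E'
from h import *
a=-20;u=np.array([np.cos(np.radians(a)),np.sin(np.radians(a)),0])
p,M=tcp(a,0,C+u*.0245)
r.move_l([.5369,.1417,.21],vel=0.13)
r.move_l([p[0],p[1],.21],rot=q(M),vel=0.13)
r.move_l(p+[0,0,.015],vel=0.12)
r.hold(.3)
print(telemetry.current_t(),telemetry.current_ee_pos()-p,telemetry.current_opening())
for c in ['side','top','wrist']:
    save('6'+c,vision.snapshot(c)); 
    for t in ['tray_lip','tray_crest','flask_mouth']:
        print(t,[(np.round(d['at'],4).tolist(),round(d['score'],2)) for d in models.mark_of(t,c)][:2])
print('exp lip',C+u*.0115+[0,0,.007],'crest',C+u*.0245+[0,0,.015])
s=cv2.imread('pics/6side.png')[150:280,190:350];cv2.imwrite('pics/6sc.png',cv2.resize(s,None,fx=4,fy=4,interpolation=cv2.INTER_CUBIC))
s=cv2.imread('pics/6top.png')[150:260,240:350];cv2.imwrite('pics/6tc.png',cv2.resize(s,None,fx=5,fy=5,interpolation=cv2.INTER_CUBIC))
E
```

```text
22.9833 [ 0.0004331  -0.00016567  0.01584354] 0.01727925603767039
tray_lip [([0.482, -0.1138, 0.1279], 0.89)]
tray_crest [([0.4903, -0.1172, 0.1378], 0.76)]
flask_mouth [([0.4698, -0.1087, 0.1269], 0.75), ([0.46, -0.1066, 0.0032], 0.59)]
tray_lip []
tray_crest []
flask_mouth [([0.6443, 0.2928, 0.001], 0.45)]
tray_lip []
tray_crest []
flask_mouth []
exp lip [ 0.47680647 -0.11393323  0.132     ] crest [ 0.48902247 -0.11837949  0.14      ]
```

View pics/6sc.png

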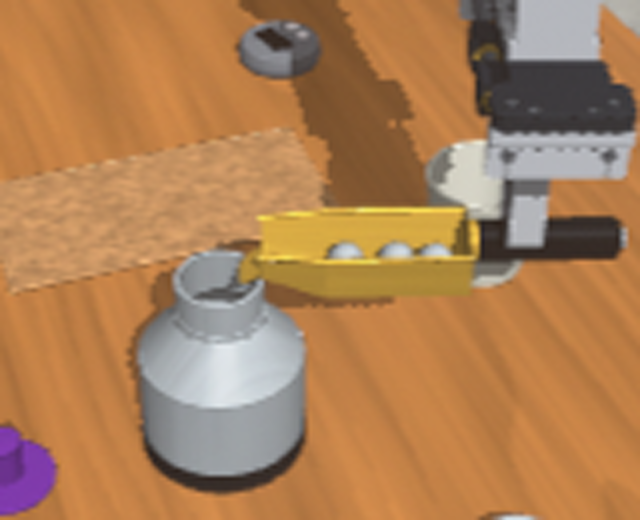

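View pics/6tc.png

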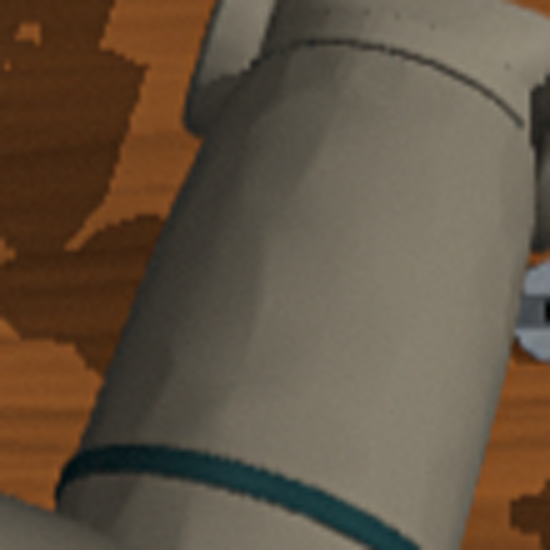

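View pics/6wrist.png

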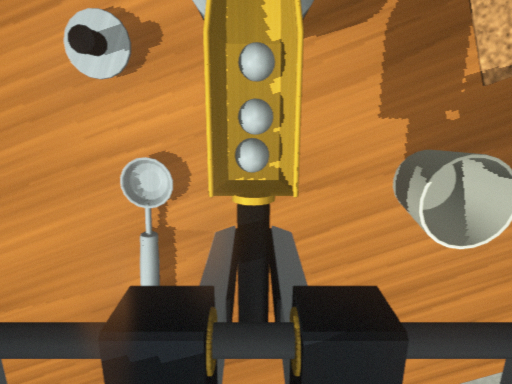

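```bash
python3 - <<'E'
from h import *
a=-20;u=np.array([np.cos(np.radians(a)),np.sin(np.radians(a)),0]);n=np.array([-u[1],u[0],0])
P=np.array(telemetry.current_ee_pos());Q=rotm(telemetry.current_tool_rot());T=np.array([Q[:,1],Q[:,0],-Q[:,2]]).T
k=vision.get_calibration('side');s=8
im=cv2.imread('pics/6side.png')[195:245,215:315];im=cv2.resize(im,None,fx=s,fy=s,interpolation=cv2.INTER_CUBIC)
def pl(pts,col,cl=True): cv2.polylines(im,[np.int32([[(a_-215+.5)*s,(b-195+.5)*s] for a_,b in [pix('side',p,k) for p in pts]])],cl,col,1)
for rad in (.023,.026): pl([C+rad*np.array([np.cos(t),np.sin(t),0]) for t in np.linspace(0,6.28,50)],(0,0,255))
W=lambda p:P+T@(np.array(p)-G)
pl([W(p) for p in [(-.089,-.009,.005),(-.076,-.013,.013),(-.076,.013,.013),(-.089,.009,.005)]],(255,0,0))
pl([W(p) for p in [(-.04,-.015,0),(.04,-.015,0)]],(255,0,0))
pl([W(p) for p in [(.042,-.009,.015),(.126,-.009,.015),(.126,-.009,.037),(.042,-.009,.037)]],(255,0,255))
pl([W(p) for p in [(-.04,-.0235,.031),(.04,-.0235,.031)]],(255,0,0))
cv2.imwrite('pics/ov6.png',im)
# clearance
def need(d,tilt):
    zs=[]
    t=np.radians(tilt)
    for sx in np.concatenate([np.linspace(-36,0,150),np.linspace(0,13,150)]):
        if sx<=0: zl=sx*np.tan(np.radians(20)); w=15 if sx<0 else 13
        else: zl=-sx*8/13; w=13-4*sx/13
        # inward coord i = sx cos t + zl sin t ; z = -sx sin t + zl cos t
        i=sx*np.cos(t)+zl*np.sin(t); z=-sx*np.sin(t)+zl*np.cos(t)
        y=np.linspace(0,w,40); rr=np.hypot(d-i,y)
        if ((rr>23)&(rr<26)).any(): zs.append(-z)
    return max(zs) if zs else 0
for tilt in (0,10,20,30,40): print(tilt,[(d,round(need(d,tilt),1)) for d in (24,23,22,21,20,19,18.5,18)])
E
```

```text
0 [(24, np.float64(2.6)), (23, np.float64(2.0)), (22, np.float64(1.5)), (21, np.float64(1.8)), (20, np.float64(2.1)), (19, np.float64(2.5)), (18.5, np.float64(2.7)), (18, np.float64(2.9))]
10 [(24, np.float64(3.6)), (23, np.float64(2.9)), (22, np.float64(2.2)), (21, np.float64(1.4)), (20, np.float64(1.0)), (19, np.float64(1.2)), (18.5, np.float64(1.3)), (18, np.float64(1.4))]
20 [(24, np.float64(5.0)), (23, np.float64(3.9)), (22, np.float64(3.0)), (21, np.float64(1.9)), (20, np.float64(1.0)), (19, np.float64(0.0)), (18.5, np.float64(0.0)), (18, np.float64(0.0))]
30 [(24, np.float64(6.9)), (23, np.float64(5.5)), (22, np.float64(4.1)), (21, np.float64(2.7)), (20, np.float64(1.4)), (19, np.float64(-0.0)), (18.5, np.float64(-0.0)), (18, np.float64(-0.0))]
40 [(24, np.float64(10.1)), (23, np.float64(8.0)), (22, np.float64(5.9)), (21, np.float64(3.9)), (20, np.float64(1.9)), (19, np.float64(-0.0)), (18.5, np.float64(-0.1)), (18, np.float64(-0.1))]
```

View pics/ov6.png

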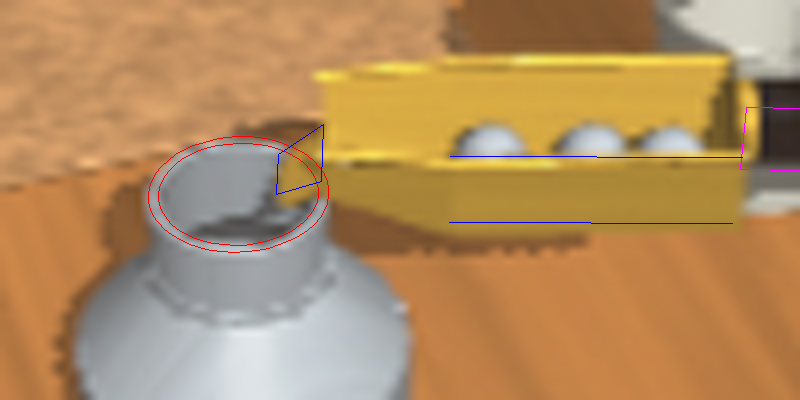

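```bash
python3 - <<'E'
from h import *
a=-20;u=np.array([np.cos(np.radians(a)),np.sin(np.radians(a)),0])
p,M=tcp(a,0,C+u*.0205)
r.move_l(p+[0,0,.012],vel=0.06)
f0=np.array(telemetry.current_wrist_force())
print(r.move_l(p-[0,0,.006],vel=0.02,guard=1.5),telemetry.current_t(),(np.array(telemetry.current_ee_pos())-p)*1e3,np.array(telemetry.current_wrist_force())-f0)
r.hold(.2); e=np.array(telemetry.current_ee_pos()); print((e-p)*1e3,np.array(telemetry.current_wrist_force())-f0)
save('7s',vision.snapshot('side'))
for t in ['tray_lip','tray_crest','flask_mouth','flask']:
        print(t,[(np.round(d['at'],4).tolist(),round(d['score'],2)) for d in models.mark_of(t,'side')][:2])
s=cv2.imread('pics/7s.png')[180:260,215:325];cv2.imwrite('pics/7c.png',cv2.resize(s,None,fx=7,fy=7,interpolation=cv2.INTER_CUBIC))
E
```

```text
True 24.3917 [ 0.52760521 -0.18699832  1.46105238] [ 2.8874613  -1.36871567  2.1220027 ]
[ 0.35763313 -0.15691939  1.24312431] [ 3.48152923 -1.07552085  3.08598608]
tray_lip [([0.4763, -0.1126, 0.1198], 0.8), ([0.528, -0.1294, 0.1232], 0.62)]
tray_crest [([0.4873, -0.1147, 0.1232], 0.6), ([0.689, -0.0043, 0.0015], 0.19)]
flask_mouth [([0.4686, -0.1081, 0.1249], 0.78), ([0.4624, -0.1105, 0.0016], 0.4)]
flask [([0.4623, -0.1102, 0.0048], 0.89), ([0.4677, -0.1088, 0.1217], 0.34)]
```

View pics/7c.png

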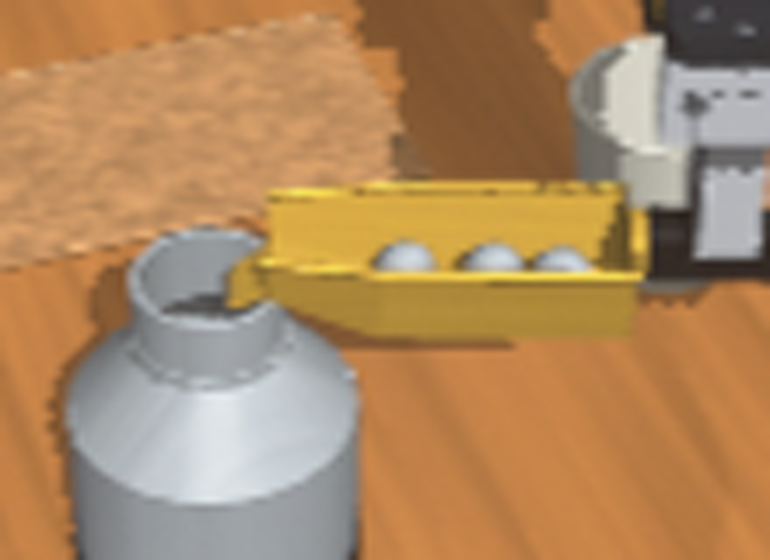

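```bash
python3 - <<'E'
from h import *
a=-20;u=np.array([np.cos(np.radians(a)),np.sin(np.radians(a)),0])
def pose(t):
    d=np.interp(t,[0,5,10,20,40],[20.5,20.2,19.5,18,17.5])*1e-3; z=np.interp(t,[0,5,10,20,40],[2.2,2.1,1.7,.9,.8])*1e-3
    return tcp(a,t,C+u*d+[0,0,z])
f0=np.array(telemetry.current_wrist_force())
for t in [0,4,8,12,16]:
    p,M=pose(t); r.move_l(p,rot=q(M),vel=0.04); print(t,round(telemetry.current_t(),2),np.round(np.array(telemetry.current_wrist_force()),1),telemetry.current_opening())
save('8s',vision.snapshot('side'))
for t in ['tray_lip','flask_mouth','flask']:
        print(t,[(np.round(d['at'],4).tolist(),round(d['score'],2)) for d in models.mark_of(t,'side')][:2])
s=cv2.imread('pics/8s.png')[160:260,215:325];cv2.imwrite('pics/8c.png',cv2.resize(s,None,fx=6,fy=6,interpolation=cv2.INTER_CUBIC))
E
```

```text
0 25.09 [ 1.6 -0.8 -2.7] 0.016904738654422057
4 25.5 [ 1.3 -0.2 -2.4] 0.017343568741194793
8 25.9 [ 0.9 -0.3 -2.2] 0.0174298821598489
12 26.3 [-0.8 -0.5 -2. ] 0.017261789922478024
16 26.71 [-0.7  0.4 -2.9] 0.017219019805275126
tray_lip [([0.4785, -0.1122, 0.1139], 0.63), ([0.4939, 0.1313, -0.0013], 0.43)]
flask_mouth [([0.4684, -0.1092, 0.1261], 0.94)]
flask [([0.4649, -0.1085, 0.0017], 0.58), ([0.6436, -0.2883, 0.0006], 0.48)]
```

View pics/8c.png

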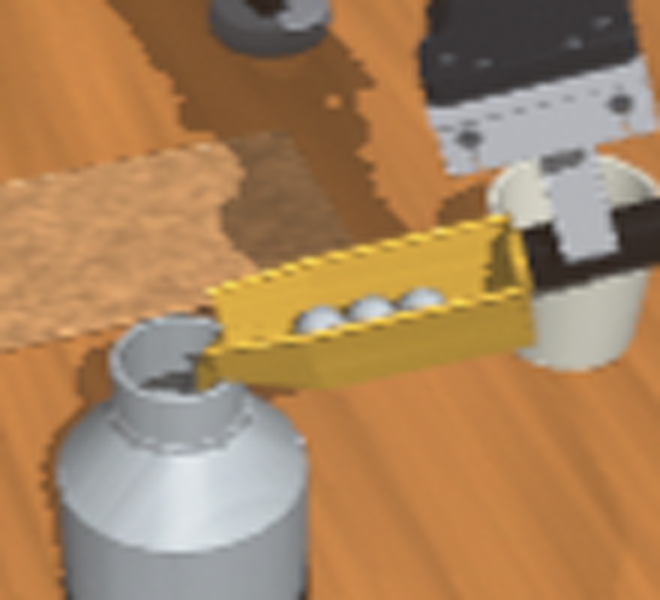

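At tilt 16° the lip is in the mouth (crop px (205,370)), the flask hasn't moved and the balls are at the foot of the ramp. I'll continue slowly.

```bash
python3 - <<'E'
from h import *
a=-20;u=np.array([np.cos(np.radians(a)),np.sin(np.radians(a)),0])
def pose(t):
    d=np.interp(t,[0,5,10,20,40],[20.5,20.2,19.5,18,17.5])*1e-3; z=np.interp(t,[0,5,10,20,40],[2.2,2.1,1.7,.9,.8])*1e-3
    return tcp(a,t,C+u*d+[0,0,z])
ims=[]
for t in [20,22,24,26,28,30,33,36,39]:
    p,M=pose(t); r.move_l(p,rot=q(M),vel=0.02 if t<31 else .03); print(t,round(telemetry.current_t(),2),np.round(np.array(telemetry.current_wrist_force()),1))
    ims.append(vision.snapshot('side')[160:260,225:325])
r.hold(.5); ims.append(vision.snapshot('side')[160:260,225:325]); save('9w',vision.snapshot('wrist'))
print(telemetry.current_wrist_force(),models.boxes_of('ball0','wrist'))
ims=[cv2.resize(i,(300,300) if 0 else (160,160)) for i in ims]
ims=[np.hstack(ims[:5]),np.hstack(ims[5:])]; save('9',np.vstack(ims))
E
```

```text
20 27.57 [ 0.8  0.5 -2. ]
22 28.03 [ 1.5 -0.4 -2.7]
24 28.49 [-0.2 -0.4 -2.8]
26 28.95 [ 0.5  0.4 -2.5]
28 29.41 [-1.1  0.3 -1.7]
30 29.87 [ 0.4 -1.  -3. ]
33 30.32 [-0.5 -0.1 -3.3]
36 30.78 [-0.1 -0.6 -3. ]
39 31.24 [-0.  -0.1 -2.3]
[-0.81590482 -0.08069293 -2.43826723] []
```

View pics/9.png

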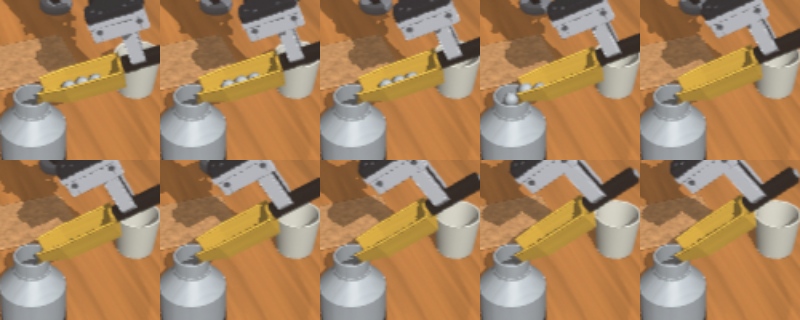

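View pics/9w.png

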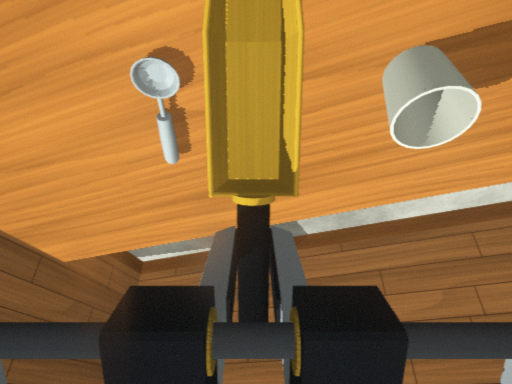

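All three balls rolled in between 26° and 28° tilt (frames 4 and 5), and the tray is empty. Now I lift out, level and return to the mat.

```bash
python3 - <<'E'
from h import *
e=np.array(telemetry.current_ee_pos())
r.move_l(e+[0,0,.05],vel=0.08)
p,M=tcp(-20,0,C+[.03,-.01,.09])
r.move_l(p,rot=q(M),vel=0.12)
Q=q(down(7.3))
r.move_l([.5369,.1417,.21],rot=Q,vel=0.15)
r.move_l([.5369,.1417,.065],vel=0.12)
save('10s',vision.snapshot('side'))
print(telemetry.current_t(),telemetry.current_opening())
for t in ['tray_lip','tray_grip','tray']:
    print(t,[(np.round(d['at'],4).tolist(),round(d['score'],2)) for d in models.mark_of(t,'side')][:2])
s=cv2.imread('pics/10s.png')[150:280,170:330];cv2.imwrite('pics/10c.png',cv2.resize(s,None,fx=4.5,fy=4.5,interpolation=cv2.INTER_CUBIC))
E
```

```text
37.3583 0.017101070947975347
tray_lip [([0.3828, 0.1205, 0.0371], 0.86), ([0.6432, -0.2884, 0.0022], 0.55)]
tray_grip [([0.547, 0.1495, 0.0578], 0.84), ([0.4675, -0.1087, 0.1251], 0.72)]
tray [([0.4647, 0.133, 0.0283], 0.84)]
```

View pics/10c.png

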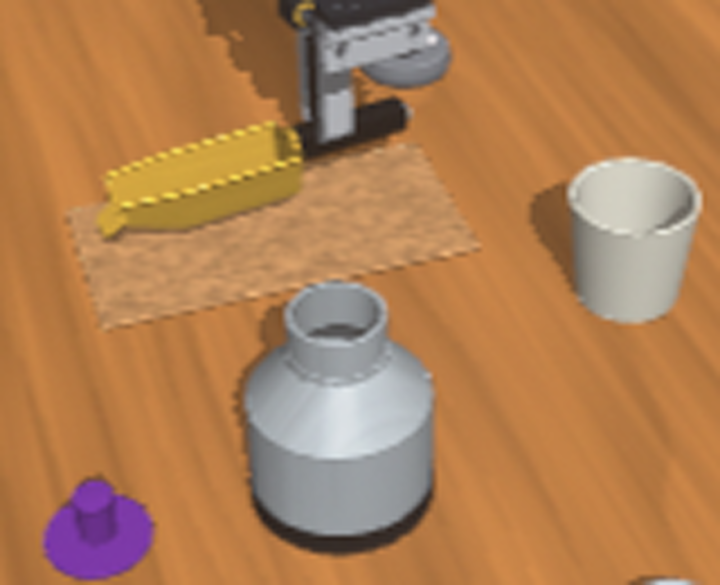

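The tray is level and empty above the mat (crop px (200,180)), so I lower it with a guard.

```bash
python3 - <<'E'
from h import *
r.move_l([.5369,.1417,.045],vel=0.08)
print(r.move_l([.5369,.1417,.0335],vel=0.015,guard=1.5),telemetry.current_ee_pos(),telemetry.current_wrist_force())
r.hold(.2)
print(telemetry.current_wrist_force())
E
python3 - <<'E'
from h import *
gripper_to(0.045,f_grip=10); r.hold(.2)
r.move_l([.5369,.1417,.15],vel=0.12)
r.move_to([.45,.10,.36],q(down(0)))
print(telemetry.current_t())
for c in ['side','top','wrist']: save('11'+c,vision.snapshot(c))
for t in ['tray','flask','cap','cup','timer','spoon']:
    print(t,[(np.round(d['at'],4).tolist(),round(d['score'],2)) for d in models.mark_of(t,'side')][:3])
E
```

```text
True [0.53743469 0.14177082 0.03640086] [0.21756579 0.21418489 3.55845609]
[ 1.69805907 -0.25999772  3.91337359]
41.5333
tray [([0.4694, 0.1316, 0.0033], 0.66), ([0.6898, -0.005, -0.0004], 0.36)]
flask [([0.4634, -0.1088, 0.0028], 0.72)]
cap [([0.3277, -0.1134, -0.0022], 0.94), ([0.4624, -0.2565, -0.0005], 0.93), ([0.3507, -0.2787, -0.0031], 0.93)]
cup [([0.691, -0.0035, 0.0027], 0.72)]
timer [([0.6464, 0.2983, 0.0003], 0.69)]
spoon [([0.6471, -0.2889, 0.0004], 0.7)]
```

View pics/11wrist.png

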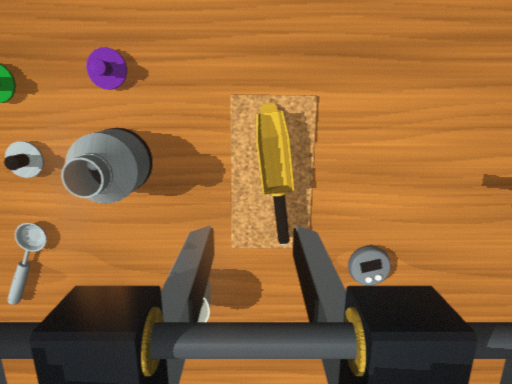

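View pics/11side.png

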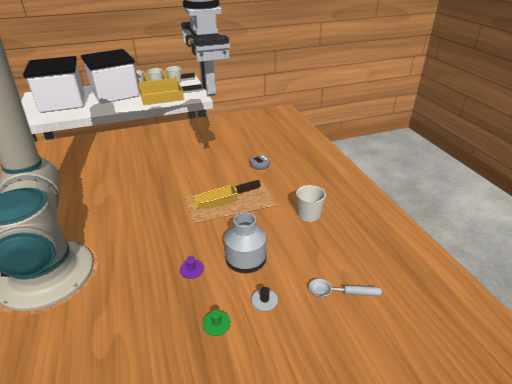

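The tray stands on the mat (wrist px (275,165)), the cap is upright on the bench (22,160), and no ball is loose in either view. A quick look into the flask comes before I hand in.

```bash
python3 - <<'E'
from h import *
r.move_to([.466,-.11,.33],q(down(-13)))
i=vision.snapshot('wrist'); save('12',i); u,v=pix('wrist',[.466,-.11,.06])
print(u,v); u,v=int(u),int(v)
c=i[v-60:v+60,u-60:u+60].astype(float)*2.5; save('12c',cv2.resize(np.clip(c,0,255).astype(np.uint8),None,fx=5,fy=5,interpolation=cv2.INTER_CUBIC))
print(telemetry.current_t())
E
```

```text
251.75099724826205 157.59273047252884
42.8917
```

View pics/12c.png

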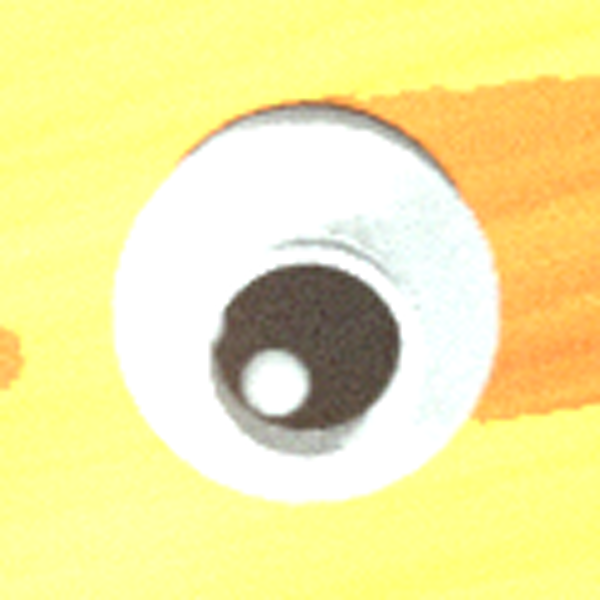

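One ball shows on the flask floor (crop px (277,382)). The view through the neck covers only part of the floor, and no ball is visible anywhere else. Handing in.

```bash
python3 -c "
from h import *
r.sign_off(); print(telemetry.current_t())"
```

```text
the job is handed in; nothing more can be done
the job is handed in; nothing more can be done
```

The job is done and handed in at about 43 s of the 72 s allowed.

- **What I did:** I lifted the cap straight off and set it upright on the bench. I carried the tray level to the flask and lowered the spout until it touched the rim, with the lip inside the mouth. I tilted slowly to 39°; the balls rolled out between 26° and 28°. I levelled the empty tray, set it down under a force guard on its mat where it had stood, and backed off.
- **What the last checks showed:** The tray is empty on its mat. The flask, cup, timer and spoon are where they started, to within measuring error, and the purple and green look-alikes look untouched. The arm is clear of everything.
- **What I couldn't confirm:** Only one of the three balls can be seen through the flask's neck. The other two are inferred: the tray is empty and no ball is loose in any view.
- **Disagreements:** The tray seemed about 2 mm lower in the side view than I calculated. The rim touch came with about 3.5 N of sideways force, so I eased off before tilting, and the flask did not visibly move.

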